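# Bring the thermometer dial into the inspection mirror and hold it

### The arm

A 7-joint arm with a two-finger parallel gripper is mounted at the origin on the work surface. World frame = base frame: x ahead of the robot, y to its left, z up, the work surface at z = 0. Lengths are in m, angles in rad, forces in N, time in s.
With the tool pointing down it reaches from about 0.425 to 0.875 m from the base axis. Payload 4.7 kg.
Tool frame: the origin (TCP) lies midway between the tips of the shut fingers; the grasp point (between the pads) lies 19 mm behind it (env.grasp_offset is the distance from the TCP to the grasp point, in m); z points along the fingers, y is the direction in which the jaws open and shut (so a half turn about z gives the same grasp; the last joint's range is limited). The gripper opens to 87 mm and grips with 3 to 60 N. Pads are 19 mm wide; open, the fingers measure 117 mm over their backs; the gripper's body (75 mm by 190 mm) begins 51 mm behind the grasp point.
Start: joints at [1.156, 0.321, -0.07, 1.45, 0.023, 1.371, -0.057], TCP at [0.27, -0.591, 0.223] pointing down, gripper open.
Joint ranges: [-2.86, 2.86], [-0.3, 2.09], [-1.38, 1.24], [0.06, 2.45], [-1.56, 4.7], [0.09, 2.05], [-2.69, 2.69]. Speed limits (rad/s): [2.57, 2.57, 3.14, 3.14, 3.14, 3.14, 3.14].

### API

Orientations are given as a unit quaternion [x, y, z, w].
In Python, from bench import env gives the robot as it stands.
- The arm moves only by the tool arm_command, never from a script. Its argument "increments" is a list of rows, each an object of numbers: "ax", "ay", "az": the turn, a rotation vector about the tool's x, y, z in units of 10 degrees (1.0 is 10 degrees); "dx", "dy", "dz": the shift along the tool's x, y, z in units of 40 mm (1.0 is 40 mm); "jaw": the finger opening in mm, from 0 to 87. In form: [{"ax": .., "ay": .., "az": .., "dx": .., "dy": .., "dz": .., "jaw": ..}, ...]. A call has exactly 8 rows; each row is the pose to reach, as a shift and turn from the pose commanded when the call began, along the tool's axes at that moment; what a row does not reach only later rows make up. A row lasts 1/8 s, in which the tool goes at most 62.5 mm and 10.7 degrees, less where a joint would pass 70% of its speed; a pose out of reach is approached as far as the arm can. A call with a gripper value outside its range is refused whole. The fingers move at their own pace and stop on an object; "newtons" is the grip in N (left out, the last holds). Time passes only in rows, so rows that repeat a pose let the fingers close, or fill a call up. It gives the time, the measured TCP pose, the force and the opening at its end, in the units of the state.
- env.get_obs(): the state, without advancing time (a new reading comes with each control period).
- env.read_camera(name): name is "side" or "top" or "wrist"; returns a dict with "color" (420x560x3 uint8, red, green, blue), "K" (3x3 intrinsics, pixels), "R" (3x3) and "t" (3): a world point X has camera coordinates R X + t. Camera axes: x right, y down, z forward; pixel columns grow to the right and rows downward; lengths in m; the calibration is good to about 2 mm. A picture is of the moment at which its call begins. There is no depth.
- env.job_done(): hands the job in, once; it reports no verdict.
Trained networks look in the newest picture that a camera, given by its name, has taken for a name from the list of things; names that differ only in an ending like _2 or _b are one class to them, and where a whole thing is asked for, a point or a joint stands for the part that bears it (a point fixed in the world has none). Each returns a list of dicts, best first, with "confidence" (0 to 1); they miss things now and then, are a little off and sometimes report something else, mostly with a low value. They report only what shows in the picture. A call takes as long as a camera call. They do not tell look-alikes from the thing itself.
- env.recognise(label, camera): "centre" ([x, y, z] in m, in world coordinates, good to about 4 mm: the middle of the surface that is visible of it).
- env.silhouettes(label, camera): "pixels" (420x560 bool, what is visible of it).
The state is a dict: "t": time; "joint_positions": joint angles; "qd": joint speeds; "tau": joint torques, N m; "tcp_pos": TCP position; "ee_rot": TCP orientation; "force": force on the tool from outside, world axes, zero at the start; "moment": the same for the moment, N m; "width": finger opening in m.
Only numpy, scipy, OpenCV 4.12 (cv2) and the standard library are available. Lean on these libraries where they do the work, as an engineer would, in place of code of your own. Each camera call takes 0.05 s, during which the arm holds its last target. There are 200 camera calls.

### The job

The inspection camera looks at a mirror and should see in it the thermometer dial on the fermenting jar. Turn the hand crank clockwise (seen from above) to raise the mirror until its centre is level with the camera's lens, then grip the tab on top of the mirror and turn it until the camera sees the dial in the middle of the mirror, that is, until the mirror faces halfway between the lens and the dial. The mirror springs back when let go, so finish while still holding it by the tab at that angle; leave the other things on the bench where they are.

Things in the scene. Friction and masses are not known exactly. Their poses are not given: they have to be found in the camera images.
- lens (a point): Centre of the front of the small black inspection camera's lens (lens barrel 26 mm across, camera body 36 x 36 x 50 mm behind it), 140 mm above the table, on a post at the far end of the stand's boom. The camera is fixed to the stand and looks level, straight at the mirror's turning axis. Site z is up.
- crank_axis (a point): Point on the crank's vertical turning axis, 90 mm above the table, at the left end (robot's view) of the stand's grey base. The base is a bar 310 x 100 x 30 mm (long way about across the robot's view; centred midway between crank axis and mirror axis, which are 200 mm apart), with a flat 12 mm thick boom leading from the crank end away from the robot to the camera. The point's x points along the boom, away from the robot, z up.
- knob_mid (a point): Crank knob: black upright cylinder, 24 mm across and 48 mm tall, 50 mm from the crank axis; this point is on its axis, 90 mm above the table (knob from 64 to 112 mm; the steel crank arm below it has its top at 61 mm). The knob spins freely on its own pin, so it can be carried round the circle with the gripper held at a constant angle. Moving it along the circle takes about 3 N; the crank stays where it is left.
- crank (a joint): Crank angle, rad, growing clockwise seen from above. One full turn clockwise raises the mirror 25 mm (counter-clockwise lowers it). It can only be raised by cranking: the screw is self-locking. The start is about 1.3 to 2.3 turns too low.
- mirror_center (a point): Centre of the mirror's reflecting face: an upright rectangular mirror 90 mm wide and 62 mm high, 9 mm thick, in a black plastic frame, on a mast at the right end (robot's view) of the stand's base. The point lies on the mast's vertical axis, about which the mirror turns. Its x axis is the mirror's outward normal (the way it faces; always level), y lies along its width, z is up. It rises and sinks with the crank.
- mirror (a joint): Turn of the mirror about its vertical axis, rad: 0 = where its spring rests it (facing about 45 degrees to the left of the stand's far direction, near the camera), growing clockwise seen from above, up to 1.7. The spring pulls back with about 0.05 N m per rad. The needed turn is roughly 0.4 to 1.2 rad.
- tab: Grip tab: black upright plate on top of the mirror's frame, 32 mm along the mirror's width (y), 11 mm thick along the normal (x), 30 mm high; origin at the middle of its underside, on the mirror's turning axis, 40 mm above the mirror's centre. A 12 mm high neck is below it. It turns and rises with the mirror; axes as the mirror's.
- sight (a point): Nothing to see or touch: the camera's line of sight after bouncing off the mirror. (It is carried by a small steel collar on the mast under the mirror, geared to it.) Origin on the mirror's axis at the mirror's centre height; x is the direction in which the reflected line of sight leaves the mirror (turning twice as fast as the mirror), z up. The dial is in the middle of the mirror's picture when it lies on this x axis.
- dial (a point): Centre of the face of the steel dial thermometer (52 mm across, 14 mm thick) that stands 40 mm out from the side of the amber glass jar that faces the robot and the mirror, 140 mm above the table; the jar (164 mm across, 202 mm high, white lid) is fixed, ahead and to the right. The point's -x is the way that the dial faces.
- tape: Bystander: roll of paper tape lying flat, 72 mm across, 24 mm high, loose, beside the boom; origin under its centre.
- pot: Bystander: small glass pot with steel cap, 50 mm across, 55 mm high, loose, beyond the mirror; origin under its centre.
- cup: Bystander: steel cup, 66 mm across, 60 mm high, loose, right of and before the stand; origin under its centre.
- spoon: Bystander: steel spoon lying on the bench to the right of the stand, loose.
- bottle1: Bystander: glass bottle, 68 mm across, 190 mm high, loose, to the left; origin under its centre.
- bottle2: Bystander: glass bottle, 68 mm across, 190 mm high, loose, to the left; origin under its centre.
- bowl: Bystander: white bowl, 150 mm across, 60 mm high, loose, far right; origin under its centre.
There are look-alikes about, which are no part of the job. Of the things shaped like the part that bears dial, the amber glass one is meant.

How it is judged:
By the outcome, as a careful person would: the job done as asked, in the order asked, and still so for the second after the job is handed in, while the arm keeps its last pose, push and grip.
It also fails if it takes over 64 s, if anything falls off the work surface, if the arm or the gripper's body presses on something with over 40 N, if the wrist force passes 120 N, or if a joint passes its speed limit or range.

## Working session

There is one attempt and no reset: what is moved stays moved. The work goes in short steps, Python scripts to look and compute and a tool call to move; the robot and the scene stay as the last step left them, time stands still between calls to the robot, and variables do not carry over. Pictures are saved under pics/ and viewed, about 8 in all and at most 12, crops included, and the job is handed in when it is done.

Besides the shell and the picture viewer there is one more tool, called after "Call:" as a command line: name --argument value ..., lists and objects as JSON in quotes. arm_command: Moves the arm, as the interface text tells. Its arguments: {"type":"object","properties":{"increments":{"type":"array","items":{"type":"object","properties":{"ax":{"type":"number"},"ay":{"type":"number"},"az":{"type":"number"},"dx":{"type":"number"},"dy":{"type":"number"},"dz":{"type":"number"},"jaw":{"type":"number"}}}},"newtons":{"type":"number"}},"required":["increments"]}

```bash
ls; mkdir -p pics
python3 - <<'E'
from bench import env
import cv2, numpy as np
o=env.get_obs(); print(o['t'],o['tcp_pos'],o['ee_rot'],o['width'])
ims={}
for c in ['side','top']:
    r=env.read_camera(c); cv2.imwrite(f'pics/{c}0.png',r['color'][:,:,::-1])
    print(c,'cam pos',(-r['R'].T@r['t']).round(3),'fwd',r['R'][2].round(3))
    for l in ['lens','crank_axis','knob_mid','mirror_center','tab','dial','sight','cup','pot']:
        d=env.recognise(l,c); print(l,[(np.round(x['centre'],3).tolist(),round(x['confidence'],2)) for x in d[:4]])
print(env.get_obs()['t'])
E
```

```text
pics
0.0 [ 0.2699666  -0.59068219  0.22147452] [ 9.77105876e-01  2.12751551e-01 -2.43534385e-04 -9.08626015e-04] 0.08723422456763608
side cam pos [0.44  1.135 0.922] fwd [ 0.078 -0.822 -0.564]
lens [([0.551, 0.143, 0.027], 0.8)]
crank_axis [([0.549, 0.142, 0.032], 0.97), ([0.521, -0.032, 0.109], 0.55)]
knob_mid [([0.501, 0.202, 0.095], 0.73)]
mirror_center [([0.518, -0.027, 0.107], 0.85)]
tab [([0.525, -0.024, 0.152], 0.46)]
dial [([0.342, -0.085, 0.141], 0.79), ([0.824, -0.275, 0.132], 0.62)]
sight [([0.641, 0.04, 0.021], 0.73)]
cup [([0.423, -0.303, 0.042], 0.62)]
pot [([0.623, -0.034, 0.041], 0.59), ([0.638, 0.044, 0.022], 0.24)]
top cam pos [ 0.437 -0.061  1.536] fwd [ 0.072 -0.002 -0.997]
lens [([0.548, 0.112, 0.029], 0.59)]
crank_axis [([0.548, 0.115, 0.029], 0.68)]
knob_mid []
mirror_center []
tab [([0.524, -0.036, 0.164], 0.43)]
dial [([0.818, -0.318, 0.192], 0.84), ([0.34, -0.135, 0.201], 0.66)]
sight []
cup [([0.4, -0.319, 0.02], 0.68)]
pot [([0.622, -0.05, 0.057], 0.71)]
1.0
```

View pics.

Run:
```python
import cv2
for c in ['side','top']:
    a=cv2.imread(f'pics/{c}0.png'); cv2.imwrite(f'pics/{c}0b.png',cv2.resize(a,(800,600),interpolation=cv2.INTER_CUBIC))
```

```text
(no output)
```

View pics/side0b.png

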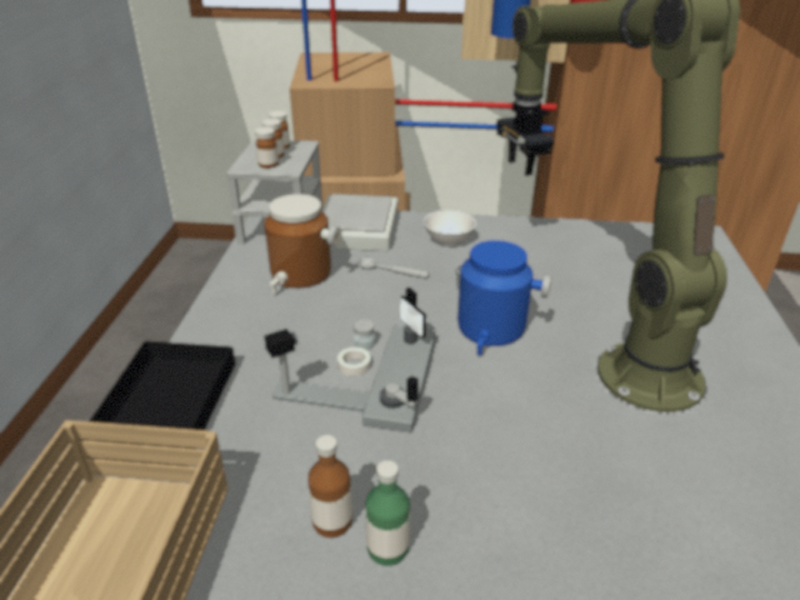

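View pics/top0b.png

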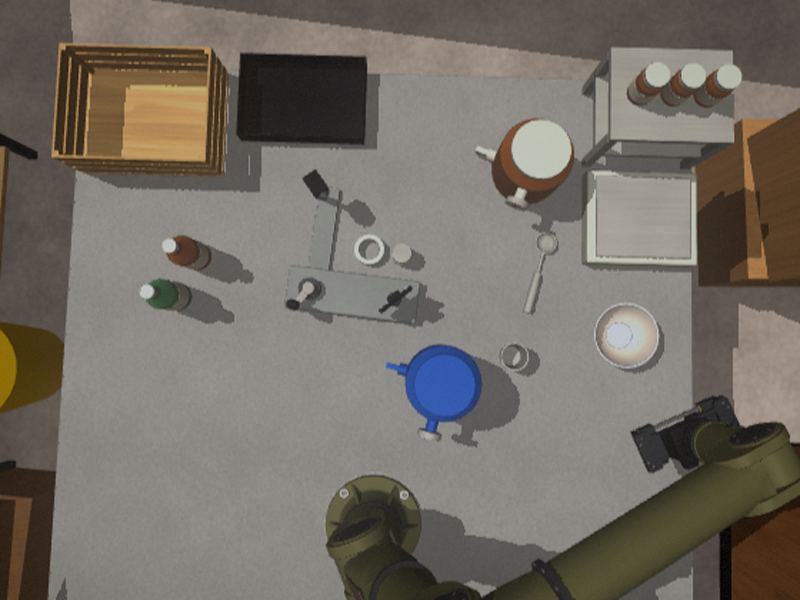

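Run:
```python
import cv2, numpy as np
t=cv2.imread('pics/top0.png'); s=cv2.imread('pics/side0.png')
def crop(a,x,y,w,h,W,H):
    return cv2.resize(a[y:y+h,x:x+w],(W,H),interpolation=cv2.INTER_CUBIC)
# top stand 120x115 -> 
A=crop(t,190,110,120,120,400,400); B=crop(s,180,190,130,120,400,400*120//130)
C=crop(t,325,75,90,75,240,200); D=crop(s,180,130,90,75,240,200); E=crop(s,310,165,90,85,212,200)
out=np.zeros((600,800,3),np.uint8); out[:400,:400]=A; out[:B.shape[0],400:]=B
out[400:600,:240]=C; out[400:600,250:490]=D; out[400:600,500:712]=E
cv2.imwrite('pics/comp.png',out)
```

```text
(no output)
```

View pics/comp.png

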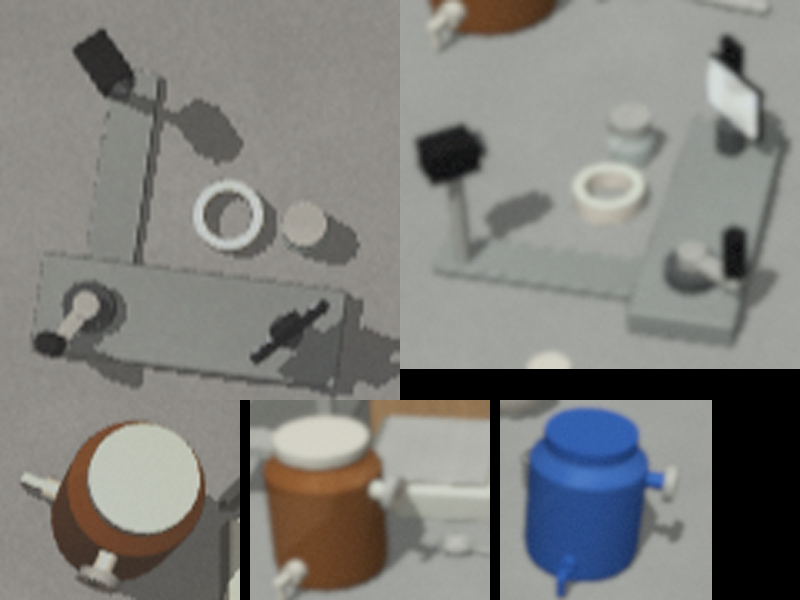

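```bash
cat > h.py <<'E'
import numpy as np
from scipy.spatial.transform import Rotation as Ro
def ray(r,u,v):
    d=r['R'].T@np.linalg.solve(r['K'],[u,v,1.]); return -r['R'].T@r['t'],d
def atz(r,u,v,z):
    c,d=ray(r,u,v); return c+d*(z-c[2])/d[2]
def tri(obs):
    A=np.zeros((3,3));b=np.zeros(3)
    for r,u,v in obs:
        c,d=ray(r,u,v); d=d/np.linalg.norm(d); P=np.eye(3)-np.outer(d,d); A+=P;b+=P@c
    return np.linalg.solve(A,b)
def proj(r,X):
    p=r['K']@(r['R']@np.array(X)+r['t']); return p[:2]/p[2]
def tool(o,p,yaw=None):
    "shift to world TCP p in tool axes (40 mm units); turn to tool-down with tool y at yaw"
    R=Ro.from_quat(o['ee_rot']); print('d',(R.inv().apply(np.array(p)-o['tcp_pos'])/0.04).round(3))
    if yaw is not None:
        y=np.array([np.cos(yaw),np.sin(yaw),0]); z=np.array([0,0,-1.]); 
        for s in (1,-1):
            M=np.c_[np.cross(s*y,z),s*y,z]; print(' a',(np.rad2deg((R.inv()*Ro.from_matrix(M)).as_rotvec())/10).round(3))
E
python3 - <<'E'
from h import *; from bench import env
t=env.read_camera('top'); s=env.read_camera('side')
A=lambda X,Y:(190+X*.3,110+Y*.3)
print('knob',atz(t,*A(50,344),.112)); print('hub',atz(t,*A(85,303),.065))
for n,z in (('tab',.17),): print(n,atz(t,*A(288,328),z))
print('cam back',atz(t,*A(89,45),.158),'front',atz(t,*A(122,87),.158))
for q in ((45,252),(347,292),(33,338),(336,384)): print('base',atz(t,*A(*q),.03))
B=lambda X,Y:(180+(X-400)*.325,190+Y*.325)
print('knob top tri',tri([(t,*A(50,344)),(s,*B(734,235))]))
print('tab top tri',tri([(t,*A(288,328)),(s,*B(732,40))]))
print('mirror ctr side', B(732,97))
d=tri([(t,361.4,140.6),(s,180+50.6,130+33.75)]);print('dial tri',d,proj(t,d),proj(s,d)); print('dial top at .16',atz(t,361.4,140.6,.16))
o=env.get_obs(); tool(o,[.42,-.02,.42],np.pi/2)
print(o['t'],t['K'][0,0])
E
```

```text
knob [0.49817116 0.1875675  0.112     ]
hub [0.54148837 0.16297434 0.065     ]
tab [ 0.51630519 -0.03914697  0.17      ]
cam back [0.77643346 0.15437953 0.158     ] front [0.73758569 0.12213409 0.158     ]
base [0.59447394 0.21065777 0.03      ]
base [ 0.56239992 -0.09536894  0.03      ]
base [0.50723465 0.21920376 0.03      ]
base [ 0.4694049  -0.08672129  0.03      ]
knob top tri [0.49903635 0.18886772 0.10464656]
tab top tri [ 0.51879132 -0.03893441  0.1605507 ]
mirror ctr side (287.9, 221.525)
dial tri [ 0.74250549 -0.29908895  0.14370325] [361.32765845 139.28508147] [231.74049093 163.94889513]
dial top at .16 [ 0.73480845 -0.29658898  0.16      ]
d [  9.343 -11.429  -4.936]
 a [-0.0000e+00  1.0000e-03 -1.5543e+01]
 a [0.    0.    2.457]
1.1 449.36719390430324
```

Call:
arm_command --increments '[{"dx": 0,"dy": 0,"dz": -1.5,"az": -0.5},{"dx": 12,"dy": -12.4,"dz": -4,"az": -6.5},{"dx": 12,"dy": -12.4,"dz": -4,"az": -6.5},{"dx": 12,"dy": -12.4,"dz": -4,"az": -6.5},{"dx": 12,"dy": -12.4,"dz": -4,"az": -6.5},{"dx": 12,"dy": -12.4,"dz": -4,"az": -6.5},{"dx": 12,"dy": -12.4,"dz": -4,"az": -6.5},{"dx": 12,"dy": -12.4,"dz": -4,"az": -6.5}]'

```text
schema error: expected keys ax, ay, az, dx, dy, dz, jaw
```

Call:
arm_command --increments '[{"ax": 0,"ay": 0,"dx": 0,"dy": 0,"dz": -1.5,"az": -0.5,"jaw": 87},{"ax": 0,"ay": 0,"dx": 12,"dy": -12.4,"dz": -4,"az": -6.5,"jaw": 87},{"ax": 0,"ay": 0,"dx": 12,"dy": -12.4,"dz": -4,"az": -6.5,"jaw": 87},{"ax": 0,"ay": 0,"dx": 12,"dy": -12.4,"dz": -4,"az": -6.5,"jaw": 87},{"ax": 0,"ay": 0,"dx": 12,"dy": -12.4,"dz": -4,"az": -6.5,"jaw": 87},{"ax": 0,"ay": 0,"dx": 12,"dy": -12.4,"dz": -4,"az": -6.5,"jaw": 87},{"ax": 0,"ay": 0,"dx": 12,"dy": -12.4,"dz": -4,"az": -6.5,"jaw": 87},{"ax": 0,"ay": 0,"dx": 12,"dy": -12.4,"dz": -4,"az": -6.5,"jaw": 87}]'

```text
t: 2.1
tcp_pos: [0.4151, -0.181, 0.3459]
ee_rot: [0.709, 0.705, -0.0, 0.001]
force: [0.5, 0.3, -0.1]
width: 0.0868
```

Run:
```python
from h import *; from bench import env
o=env.get_obs(); print(o['t'],o['tcp_pos'],o['joint_positions'].round(2) if hasattr(o['joint_positions'],'round') else o['joint_positions'])
tool(o,[.50,.06,.38],0)
```

```text
2.1 [ 0.41510071 -0.18098366  0.34588216] [ 0.87 -0.13 -0.46  1.69 -0.06  1.57  0.41]
d [ 6.038  2.082 -0.858]
 a [ 0.005  0.006 -0.039]
 a [ 1.0000e-02 -7.0000e-03  1.7961e+01]
```

Call:
arm_command --increments '[{"ax": 0,"ay": 0,"az": 0,"dx": 6,"dy": 2,"dz": -0.9,"jaw": 87},{"ax": 0,"ay": 0,"az": 0,"dx": 6,"dy": 2,"dz": -0.9,"jaw": 87},{"ax": 0,"ay": 0,"az": 0,"dx": 6,"dy": 2,"dz": -0.9,"jaw": 87},{"ax": 0,"ay": 0,"az": 0,"dx": 6,"dy": 2,"dz": -0.9,"jaw": 87},{"ax": 0,"ay": 0,"az": 0,"dx": 6,"dy": 2,"dz": -0.9,"jaw": 87},{"ax": 0,"ay": 0,"az": 0,"dx": 6,"dy": 2,"dz": -0.9,"jaw": 87},{"ax": 0,"ay": 0,"az": 0,"dx": 6,"dy": 2,"dz": -0.9,"jaw": 50},{"ax": 0,"ay": 0,"az": 0,"dx": 6,"dy": 2,"dz": -0.9,"jaw": 50}]'

```text
t: 3.1
tcp_pos: [0.4964, 0.0547, 0.3811]
ee_rot: [0.711, 0.703, -0.0, 0.0]
force: [-0.7, -0.7, -0.3]
width: 0.074
```

Run:
```python
from h import *; from bench import env; import cv2
r=env.read_camera('wrist'); a=r['color'][:,:,::-1]
cv2.imwrite('pics/w1.png',cv2.resize(a,(800,600),interpolation=cv2.INTER_CUBIC))
print('cam',-r['R'].T@r['t'],r['R'][2],r['K'][0,0])
for l in ['lens','crank_axis','knob_mid','mirror_center','tab','dial']:
    print(l,[(np.round(x['centre'],3).tolist(),round(x['confidence'],2)) for x in env.recognise(l,'wrist')[:4]])
o=env.get_obs(); print(o['t'],o['tcp_pos'])
```

```text
cam [0.49703967 0.12124727 0.54360334] [-0.00356114 -0.24362653 -0.96986258] 290.57221586039606
lens [([0.556, 0.123, 0.031], 0.65)]
crank_axis [([0.556, 0.129, 0.031], 0.81)]
knob_mid [([0.499, 0.194, 0.111], 0.66)]
mirror_center [([0.515, -0.025, 0.122], 0.85)]
tab [([0.516, -0.03, 0.162], 0.72)]
dial [([0.396, -0.105, 0.14], 0.84)]
3.45 [0.49648998 0.05622123 0.38127989]
```

View pics/w1.png

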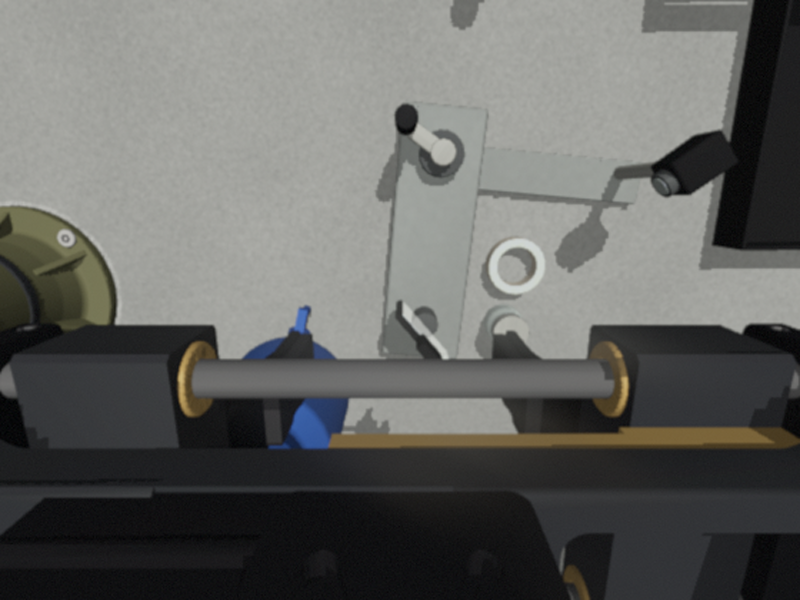

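Run:
```python
from h import *; from bench import env
r=env.read_camera('wrist')
P=lambda x,y,z:atz(r,x*.7,y*.7,z).round(4)
print('knob',P(405,114,.112),'hub',P(443,152,.065),P(443,152,.08),'lens',P(664,183,.14))
for q in ((403,101),(488,110),(458,358),(384,350)): print(P(*q,.03))
print('mirror top corners', P(399,303,.125),P(447,355,.125))
o=env.get_obs(); print(o['tcp_pos'],o['width'])
tool(o,[.498,.188,.20],0); tool(o,[.498,.188,.08],0)
```

```text
knob [0.4999 0.1963 0.112 ] hub [0.5415 0.1654 0.065 ] [0.5401 0.164  0.08  ] lens [0.7423 0.1294 0.14  ]
[0.4982 0.224  0.03  ]
[0.5956 0.2137 0.03  ]
[ 0.5687 -0.0906  0.03  ]
[ 0.4708 -0.0785  0.03  ]
mirror top corners [0.4923 0.0109 0.125 ] [ 0.5434 -0.0476  0.125 ]
[0.49650882 0.05632278 0.38127587] 0.051306918155712825
d [3.293 0.012 4.531]
 a [ 0.     0.001 -0.044]
 a [ 1.0000e-03 -1.0000e-03  1.7956e+01]
d [3.293 0.012 7.531]
 a [ 0.     0.001 -0.044]
 a [ 1.0000e-03 -1.0000e-03  1.7956e+01]
```

Call:
arm_command --increments '[{"ax": 0,"ay": 0,"az": 0,"dx": 3.37,"dy": 0.09,"dz": 2,"jaw": 55},{"ax": 0,"ay": 0,"az": 0,"dx": 3.37,"dy": 0.09,"dz": 3,"jaw": 55},{"ax": 0,"ay": 0,"az": 0,"dx": 3.37,"dy": 0.09,"dz": 4.5,"jaw": 55},{"ax": 0,"ay": 0,"az": 0,"dx": 3.37,"dy": 0.09,"dz": 5.5,"jaw": 55},{"ax": 0,"ay": 0,"az": 0,"dx": 3.37,"dy": 0.09,"dz": 5.7,"jaw": 55},{"ax": 0,"ay": 0,"az": 0,"dx": 3.37,"dy": 0.09,"dz": 5.7,"jaw": 55},{"ax": 0,"ay": 0,"az": 0,"dx": 3.37,"dy": 0.09,"dz": 5.7,"jaw": 55},{"ax": 0,"ay": 0,"az": 0,"dx": 3.37,"dy": 0.09,"dz": 5.7,"jaw": 55}]'

```text
t: 4.5
tcp_pos: [0.5025, 0.1912, 0.1552]
ee_rot: [0.71, 0.704, 0.001, 0.001]
force: [0.5, -0.4, 0.5]
width: 0.0549
```

Run:
```python
from h import *; from bench import env; import cv2
r=env.read_camera('wrist'); a=r['color'][:,:,::-1]; s=env.read_camera('side'); b=s['color'][165:315,170:330,::-1]
A=cv2.resize(a,(440,330)); B=cv2.resize(b,(352,330),interpolation=cv2.INTER_CUBIC)
cv2.imwrite('pics/w2.png',np.hstack([A,B]))
o=env.get_obs(); print(o['t'],o['tcp_pos'],o['force'])
tool(o,[.5,.191,.08],0)
```

```text
4.6 [0.50214416 0.19106297 0.15469483] [ 0.24373109 -0.4206824  -0.10780951]
d [-0.002 -0.058  1.867]
 a [ 0.015 -0.    -0.048]
 a [-0.    -0.023 17.952]
```

View pics/w2.png

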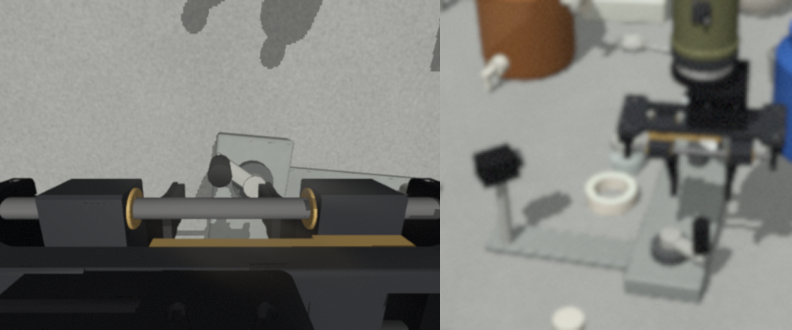

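Run:
```python
from h import *; from bench import env
r=env.read_camera('wrist'); f=440/560
for y in (.18,.191,.2): print(y,proj(r,[.5,y,.112])*f, 'bottom',proj(r,[.5,y,.064])*f)
a=r['color'];
```

```text
0.18 [219.29617694 189.65817327] bottom [219.56391138 174.9248259 ]
0.191 [219.16990641 178.67132427] bottom [219.4628288  165.74132602]
0.2 [219.06423763 169.47704126] bottom [219.3785767  158.08689993]
```

Call:
arm_command --increments '[{"ax": 0,"ay": 0,"az": 0,"dx": 0,"dy": -0.05,"dz": 1,"jaw": 55},{"ax": 0,"ay": 0,"az": 0,"dx": 0,"dy": -0.05,"dz": 1.9,"jaw": 55},{"ax": 0,"ay": 0,"az": 0,"dx": 0,"dy": -0.05,"dz": 1.9,"jaw": 55},{"ax": 0,"ay": 0,"az": 0,"dx": 0,"dy": -0.05,"dz": 1.9,"jaw": 22},{"ax": 0,"ay": 0,"az": 0,"dx": 0,"dy": -0.05,"dz": 1.9,"jaw": 20},{"ax": 0,"ay": 0,"az": 0,"dx": 0,"dy": -0.05,"dz": 1.9,"jaw": 18},{"ax": 0,"ay": 0,"az": 0,"dx": 0,"dy": -0.05,"dz": 1.9,"jaw": 18},{"ax": 0,"ay": 0,"az": 0,"dx": 0,"dy": -0.05,"dz": 1.9,"jaw": 18}]' --newtons 25

```text
t: 5.65
tcp_pos: [0.5006, 0.1912, 0.078]
ee_rot: [0.71, 0.704, 0.001, 0.001]
force: [2.9, 0.7, 1.2]
width: 0.0234
```

Run:
```python
from h import *; from bench import env
o=env.get_obs(); print(o['t'],o['tcp_pos'],o['force'],o['width'],Ro.from_quat(o['ee_rot']).as_matrix().round(3).tolist())
C=np.array([.5435,.164]); k=o['tcp_pos'][:2]-C; print(np.hypot(*k),np.rad2deg(np.arctan2(k[1],k[0])))
k=k/np.hypot(*k)*.05
for i in range(1,9):
    a=-np.deg2rad(22.5*i); n=np.array([[np.cos(a),-np.sin(a)],[np.sin(a),np.cos(a)]])@k-k
    w=np.r_[n,0]; print((Ro.from_quat(o['ee_rot']).inv().apply(w)/.04).round(2)[:2])
```

```text
5.65 [0.50058732 0.19124716 0.0780423 ] [2.93806282 0.67948227 1.1983407 ] 0.0233903987422734 [[0.008, 1.0, 0.003], [1.0, -0.008, 0.001], [0.001, 0.003, -1.0]]
0.05083213462483197 147.58672318892195
[0.36 0.33]
[0.56 0.78]
[0.57 1.27]
[0.4  1.72]
[0.06 2.08]
[-0.38  2.28]
[-0.87  2.29]
[-1.32  2.12]
```

Call:
arm_command --increments '[{"ax": 0,"ay": 0,"az": 0,"dx": 0.36,"dy": 0.33,"dz": 0,"jaw": 18},{"ax": 0,"ay": 0,"az": 0,"dx": 0.56,"dy": 0.78,"dz": 0,"jaw": 18},{"ax": 0,"ay": 0,"az": 0,"dx": 0.57,"dy": 1.27,"dz": 0,"jaw": 18},{"ax": 0,"ay": 0,"az": 0,"dx": 0.4,"dy": 1.72,"dz": 0,"jaw": 18},{"ax": 0,"ay": 0,"az": 0,"dx": 0.4,"dy": 1.72,"dz": 0,"jaw": 18},{"ax": 0,"ay": 0,"az": 0,"dx": 0.4,"dy": 1.72,"dz": 0,"jaw": 18},{"ax": 0,"ay": 0,"az": 0,"dx": 0.4,"dy": 1.72,"dz": 0,"jaw": 18},{"ax": 0,"ay": 0,"az": 0,"dx": 0.4,"dy": 1.72,"dz": 0,"jaw": 18}]'

```text
t: 6.65
tcp_pos: [0.5689, 0.2051, 0.078]
ee_rot: [0.71, 0.704, -0.0, 0.001]
force: [1.6, -3.2, 5.6]
width: 0.0234
```

```bash
cat > circ.py <<'E'
import sys; from h import *; from bench import env
o=env.get_obs(); print(o['t'],o['tcp_pos'],o['force'],o['width'])
C=np.array([.5435,.164]); k=o['tcp_pos'][:2]-C; print('r,ang',np.hypot(*k),np.rad2deg(np.arctan2(k[1],k[0])))
tot=float(sys.argv[1]); k0=k; k=k/np.hypot(*k)*.05
for i in range(1,9):
    a=-np.deg2rad(tot/8*i); n=np.array([[np.cos(a),-np.sin(a)],[np.sin(a),np.cos(a)]])@k-k
    print((Ro.from_quat(o['ee_rot']).inv().apply(np.r_[n,0])/.04).round(2)[:2].tolist())
E
python3 circ.py 180
```

```text
6.65 [0.56892869 0.20505128 0.07797052] [ 1.60114555 -3.24051771  5.62065911] 0.02341786084781292
r,ang 0.04828897983060696 58.22438032582542
[-0.33, 0.36]
[-0.77, 0.57]
[-1.26, 0.59]
[-1.72, 0.42]
[-2.08, 0.09]
[-2.28, -0.35]
[-2.3, -0.84]
[-2.14, -1.3]
```

Call:
arm_command --increments '[{"ax": 0,"ay": 0,"az": 0,"dx": -0.33,"dy": 0.36,"dz": 0,"jaw": 18},{"ax": 0,"ay": 0,"az": 0,"dx": -0.77,"dy": 0.57,"dz": 0,"jaw": 18},{"ax": 0,"ay": 0,"az": 0,"dx": -1.26,"dy": 0.59,"dz": 0,"jaw": 18},{"ax": 0,"ay": 0,"az": 0,"dx": -1.72,"dy": 0.42,"dz": 0,"jaw": 18},{"ax": 0,"ay": 0,"az": 0,"dx": -2.08,"dy": 0.09,"dz": 0,"jaw": 18},{"ax": 0,"ay": 0,"az": 0,"dx": -2.28,"dy": -0.35,"dz": 0,"jaw": 18},{"ax": 0,"ay": 0,"az": 0,"dx": -2.3,"dy": -0.84,"dz": 0,"jaw": 18},{"ax": 0,"ay": 0,"az": 0,"dx": -2.14,"dy": -1.3,"dz": 0,"jaw": 18}]'

```text
t: 7.65
tcp_pos: [0.517, 0.1193, 0.078]
ee_rot: [0.711, 0.703, 0.001, 0.002]
force: [4.4, 2.1, 2.7]
width: 0.0237
```

```bash
python3 circ.py 180; python3 -c "
from bench import env
print(env.get_obs()['ee_rot'])"
```

```text
7.65 [0.51698436 0.11931495 0.07800865] [4.43071217 2.08506172 2.69323134] 0.023698674645215606
r,ang 0.05195992010967743 -120.68444650925056
[0.32, -0.37]
[0.76, -0.58]
[1.25, -0.61]
[1.71, -0.45]
[2.07, -0.13]
[2.29, 0.31]
[2.32, 0.79]
[2.16, 1.25]
[0.71072746 0.70346425 0.00100592 0.00187389]
```

Call:
arm_command --increments '[{"ax": 0,"ay": 0,"az": 0,"dx": 0.32,"dy": -0.36,"dz": 0,"jaw": 18},{"ax": 0,"ay": 0,"az": 0,"dx": 0.76,"dy": -0.57,"dz": 0,"jaw": 18},{"ax": 0,"ay": 0,"az": 0,"dx": 1.25,"dy": -0.6,"dz": 0,"jaw": 18},{"ax": 0,"ay": 0,"az": 0,"dx": 1.71,"dy": -0.43,"dz": 0,"jaw": 18},{"ax": 0,"ay": 0,"az": 0,"dx": 2.07,"dy": -0.1,"dz": 0,"jaw": 18},{"ax": 0,"ay": 0,"az": 0,"dx": 2.28,"dy": 0.34,"dz": 0,"jaw": 18},{"ax": 0,"ay": 0,"az": 0,"dx": 2.3,"dy": 0.83,"dz": 0,"jaw": 18},{"ax": 0,"ay": 0,"az": 0,"dx": 2.14,"dy": 1.29,"dz": 0,"jaw": 18}]'

```text
t: 8.65
tcp_pos: [0.5661, 0.2069, 0.0778]
ee_rot: [0.709, 0.705, -0.002, -0.001]
force: [-7.6, -3.7, 13.6]
width: 0.0231
```

Call:
arm_command --increments '[{"ax": 0,"ay": 0,"az": 0,"dx": -0.33,"dy": 0.36,"dz": 0,"jaw": 18},{"ax": 0,"ay": 0,"az": 0,"dx": -0.77,"dy": 0.57,"dz": 0,"jaw": 18},{"ax": 0,"ay": 0,"az": 0,"dx": -1.26,"dy": 0.59,"dz": 0,"jaw": 18},{"ax": 0,"ay": 0,"az": 0,"dx": -1.72,"dy": 0.42,"dz": 0,"jaw": 18},{"ax": 0,"ay": 0,"az": 0,"dx": -2.08,"dy": 0.09,"dz": 0,"jaw": 18},{"ax": 0,"ay": 0,"az": 0,"dx": -2.28,"dy": -0.35,"dz": 0,"jaw": 18},{"ax": 0,"ay": 0,"az": 0,"dx": -2.3,"dy": -0.84,"dz": 0,"jaw": 18},{"ax": 0,"ay": 0,"az": 0,"dx": -2.14,"dy": -1.3,"dz": 0,"jaw": 18}]'

```text
t: 9.65
tcp_pos: [0.5161, 0.1198, 0.078]
ee_rot: [0.711, 0.704, 0.0, 0.002]
force: [5.1, 0.9, 4.0]
width: 0.0233
```

```bash
sed -i 's/.5435,.164/.543,.1625/' circ.py; python3 circ.py 90
python3 - <<'E'
from h import *; from bench import env; import cv2
s=env.read_camera('side'); w=env.read_camera('wrist'); t=env.read_camera('top')
B=cv2.resize(s['color'][185:265,240:320,::-1],(600,600),interpolation=cv2.INTER_CUBIC)
cv2.imwrite('pics/s3.png',B)
for l in ['mirror_center','tab']:
  for c in ('side','top','wrist'):
    print(l,c,[(np.round(x['centre'],3).tolist(),round(x['confidence'],2)) for x in env.recognise(l,c)[:2]])
E
```

```text
9.65 [0.51614137 0.11983799 0.0779664 ] [5.09615275 0.89690666 3.98725881] 0.02328207750242456
r,ang 0.05041262451454267 -122.19320009415108
[0.15, -0.2]
[0.33, -0.36]
[0.54, -0.48]
[0.78, -0.56]
[1.02, -0.59]
[1.26, -0.58]
[1.5, -0.52]
[1.72, -0.41]
mirror_center side []
mirror_center top [([0.518, -0.036, 0.17], 0.62)]
mirror_center wrist []
tab side []
tab top [([0.523, -0.038, 0.209], 0.58), ([0.605, 0.427, 0.123], 0.35)]
tab wrist []
```

View pics/s3.png

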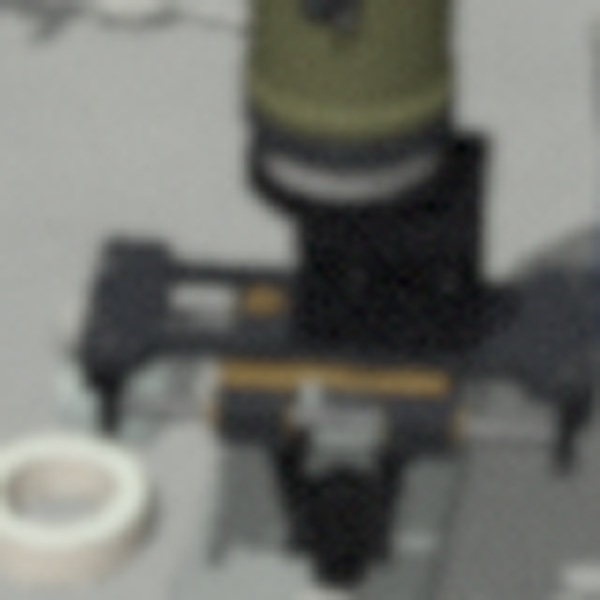

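Call:
arm_command --increments '[{"ax": 0,"ay": 0,"az": 0,"dx": 0,"dy": 0,"dz": 0,"jaw": 50},{"ax": 0,"ay": 0,"az": 0,"dx": 0,"dy": 0,"dz": 0,"jaw": 50},{"ax": 0,"ay": 0,"az": 0,"dx": 0,"dy": 0,"dz": -1.5,"jaw": 50},{"ax": 0,"ay": 0,"az": 0,"dx": 0,"dy": 0,"dz": -3,"jaw": 40},{"ax": 0,"ay": 0,"az": 0,"dx": 0,"dy": 0,"dz": -4.5,"jaw": 20},{"ax": 0,"ay": 0,"az": 0,"dx": -1.5,"dy": 0,"dz": -4.6,"jaw": 0},{"ax": 0,"ay": 0,"az": 0,"dx": -2.5,"dy": 0.1,"dz": -4.6,"jaw": 0},{"ax": 0,"ay": 0,"az": 0,"dx": -3.2,"dy": 0.1,"dz": -4.6,"jaw": 0}]'

```text
t: 11.1
tcp_pos: [0.5175, -0.0092, 0.2607]
ee_rot: [0.711, 0.703, -0.001, -0.0]
force: [-0.1, 0.2, 0.2]
width: 0.0078
```

Run:
```python
from h import *; from bench import env; import cv2
o=env.get_obs(); print(o['t'],o['tcp_pos'],o['force'],o['width'])
s=env.read_camera('side'); w=env.read_camera('wrist'); t=env.read_camera('top')
cv2.imwrite('pics/w4full.png',w['color'][:,:,::-1]); cv2.imwrite('pics/s4full.png',s['color'][:,:,::-1])
W=cv2.resize(w['color'][120:330,140:420,::-1],(800,600),interpolation=cv2.INTER_CUBIC)
cv2.imwrite('pics/w4.png',W)
for l in ['mirror_center','tab']:
  for c in ('side','top','wrist'):
    print(l,c,[(np.round(x['centre'],3).tolist(),round(x['confidence'],2)) for x in env.recognise(l,c)[:2]])
print(proj(w,[.521,-.037,.209]))
```

```text
11.1 [ 0.51754998 -0.00918296  0.2606879 ] [-0.11001336  0.16290024  0.19905542] 0.007849187972705046
mirror_center side [([0.517, -0.025, 0.149], 0.71)]
mirror_center top []
mirror_center wrist [([0.51, -0.023, 0.169], 0.73)]
tab side []
tab top []
tab wrist [([0.515, -0.026, 0.204], 0.85)]
[287.04098705 252.13129703]
```

View pics/w4.png

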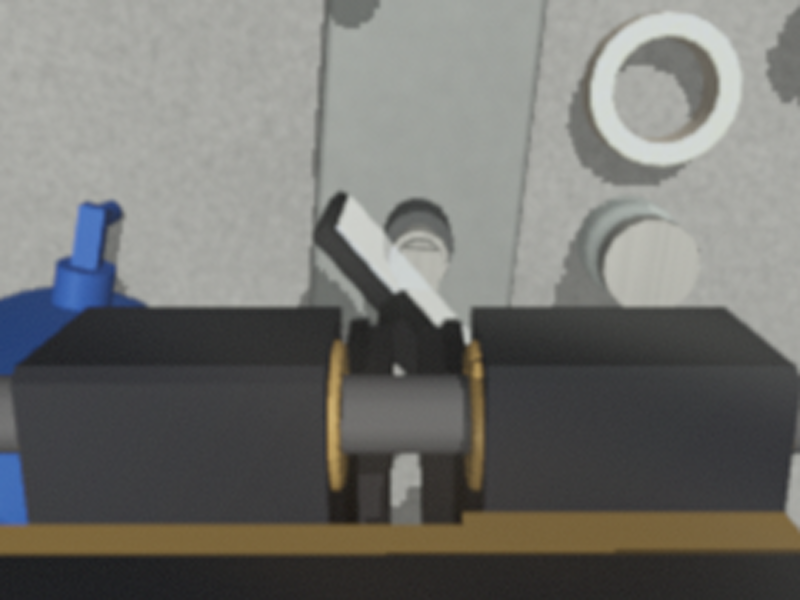

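Call:
arm_command --increments '[{"ax": 0,"ay": 0,"az": 0,"dx": -0.7,"dy": 0.08,"dz": 0,"jaw": 0},{"ax": 0,"ay": 0,"az": 0,"dx": -0.7,"dy": 0.08,"dz": 0.4,"jaw": 0},{"ax": 0,"ay": 0,"az": 0,"dx": -0.7,"dy": 0.08,"dz": 0.8,"jaw": 0},{"ax": 0,"ay": 0,"az": 0,"dx": -0.7,"dy": 0.08,"dz": 1.0,"jaw": 0},{"ax": 0,"ay": 0,"az": 0,"dx": -0.7,"dy": 0.08,"dz": 1.15,"jaw": 0},{"ax": 0,"ay": 0,"az": 0,"dx": -0.7,"dy": 0.08,"dz": 1.2,"jaw": 0},{"ax": 0,"ay": 0,"az": 0,"dx": -0.7,"dy": 0.08,"dz": 1.225,"jaw": 0},{"ax": 0,"ay": 0,"az": 0,"dx": -0.7,"dy": 0.08,"dz": 1.25,"jaw": 0}]'

```text
t: 12.55
tcp_pos: [0.5213, -0.0346, 0.2116]
ee_rot: [0.71, 0.704, 0.0, 0.0]
force: [0.6, 0.8, -0.0]
width: 0.0007
```

Call:
arm_command --increments '[{"ax": 0,"ay": 0,"az": 0,"dx": 0,"dy": 0,"dz": 0.025,"jaw": 0},{"ax": 0,"ay": 0,"az": 0,"dx": 0,"dy": 0,"dz": 0.05,"jaw": 0},{"ax": 0,"ay": 0,"az": 0,"dx": 0,"dy": 0,"dz": 0.075,"jaw": 0},{"ax": 0,"ay": 0,"az": 0,"dx": 0,"dy": 0,"dz": 0.1,"jaw": 0},{"ax": 0,"ay": 0,"az": 0,"dx": 0,"dy": 0,"dz": 0.1,"jaw": 0},{"ax": 0,"ay": 0,"az": 0,"dx": 0,"dy": 0,"dz": 0.1,"jaw": 0},{"ax": 0,"ay": 0,"az": 0,"dx": 0,"dy": 0,"dz": 0.1,"jaw": 0},{"ax": 0,"ay": 0,"az": 0,"dx": 0,"dy": 0,"dz": 0.1,"jaw": 0}]'

```text
t: 13.55
tcp_pos: [0.5212, -0.0346, 0.2086]
ee_rot: [0.71, 0.704, -0.0, 0.0]
force: [-3.1, 0.8, 7.8]
width: 0.0001
```

Call:
arm_command --increments '[{"ax": 0,"ay": 0,"az": 0,"dx": 0,"dy": 0,"dz": -1.2,"jaw": 55},{"ax": 0,"ay": 0,"az": 0,"dx": 1.3,"dy": -0.1,"dz": -1.3,"jaw": 55},{"ax": 0,"ay": 0,"az": 0,"dx": 2.7,"dy": -0.12,"dz": -1.3,"jaw": 55},{"ax": 0,"ay": 0,"az": 0,"dx": 3.87,"dy": -0.12,"dz": -1,"jaw": 55},{"ax": 0,"ay": 0,"az": 0,"dx": 3.87,"dy": -0.12,"dz": 0.3,"jaw": 55},{"ax": 0,"ay": 0,"az": 0,"dx": 3.87,"dy": -0.12,"dz": 1.2,"jaw": 55},{"ax": 0,"ay": 0,"az": 0,"dx": 3.87,"dy": -0.12,"dz": 1.2,"jaw": 55},{"ax": 0,"ay": 0,"az": 0,"dx": 3.87,"dy": -0.12,"dz": 1.2,"jaw": 55}]'

```text
t: 14.55
tcp_pos: [0.5183, 0.1205, 0.1607]
ee_rot: [0.71, 0.704, 0.001, 0.0]
force: [0.7, 0.1, 0.9]
width: 0.0545
```

Run:
```python
from h import *; from bench import env
o=env.get_obs(); print(o['t'],o['tcp_pos'],o['width'])
tool(o,[.516,.1198,.078],0)
w=env.read_camera('wrist'); import cv2; cv2.imwrite('pics/w5.png',w['color'][:,:,::-1])
print([(np.round(x['centre'],3).tolist(),round(x['confidence'],2)) for x in env.recognise('knob_mid','wrist')[:2]])
```

```text
14.55 [0.51832163 0.12049944 0.16067805] 0.0545417229813435
d [-0.019 -0.062  2.067]
 a [ 0.01  -0.003 -0.044]
 a [-5.0000e-03 -1.6000e-02  1.7956e+01]
[([0.508, 0.127, 0.109], 0.71)]
```

Call:
arm_command --increments '[{"ax": 0,"ay": 0,"az": 0,"dx": 0,"dy": -0.06,"dz": 1,"jaw": 55},{"ax": 0,"ay": 0,"az": 0,"dx": 0,"dy": -0.06,"dz": 2.05,"jaw": 55},{"ax": 0,"ay": 0,"az": 0,"dx": 0,"dy": -0.06,"dz": 2.05,"jaw": 55},{"ax": 0,"ay": 0,"az": 0,"dx": 0,"dy": -0.06,"dz": 2.05,"jaw": 20},{"ax": 0,"ay": 0,"az": 0,"dx": 0,"dy": -0.06,"dz": 2.05,"jaw": 18},{"ax": 0,"ay": 0,"az": 0,"dx": 0,"dy": -0.06,"dz": 2.05,"jaw": 18},{"ax": 0,"ay": 0,"az": 0,"dx": 0,"dy": -0.06,"dz": 2.05,"jaw": 18},{"ax": 0,"ay": 0,"az": 0,"dx": 0,"dy": -0.06,"dz": 2.05,"jaw": 18}]'

```text
t: 15.65
tcp_pos: [0.5146, 0.1202, 0.0778]
ee_rot: [0.71, 0.704, -0.001, 0.0]
force: [-3.5, -1.2, 6.6]
width: 0.0233
```

```bash
python3 circ.py 40
```

```text
15.65 [0.51464084 0.12019065 0.07776867] [-3.47926123 -1.20718033  6.57155202] 0.02334372052477079
r,ang 0.05093450341137896 -123.83320329977423
[0.06, -0.09]
[0.14, -0.17]
[0.21, -0.25]
[0.3, -0.32]
[0.39, -0.38]
[0.48, -0.43]
[0.58, -0.47]
[0.69, -0.51]
```

Call:
arm_command --increments '[{"ax": 0,"ay": 0,"az": 0,"dx": 0.06,"dy": -0.09,"dz": 0,"jaw": 18},{"ax": 0,"ay": 0,"az": 0,"dx": 0.14,"dy": -0.18,"dz": 0,"jaw": 18},{"ax": 0,"ay": 0,"az": 0,"dx": 0.21,"dy": -0.26,"dz": 0,"jaw": 18},{"ax": 0,"ay": 0,"az": 0,"dx": 0.28,"dy": -0.33,"dz": 0,"jaw": 18},{"ax": 0,"ay": 0,"az": 0,"dx": 0.28,"dy": -0.33,"dz": 0,"jaw": 18},{"ax": 0,"ay": 0,"az": 0,"dx": 0.28,"dy": -0.33,"dz": 0,"jaw": 18},{"ax": 0,"ay": 0,"az": 0,"dx": 0.28,"dy": -0.33,"dz": 0,"jaw": 18},{"ax": 0,"ay": 0,"az": 0,"dx": 0.28,"dy": -0.33,"dz": 0,"jaw": 18}]'

```text
t: 16.65
tcp_pos: [0.502, 0.1319, 0.0777]
ee_rot: [0.71, 0.705, 0.0, 0.0]
force: [-0.5, -3.6, 6.0]
width: 0.0232
```

```bash
python3 circ.py 8|head -3
```

```text
16.65 [0.50203469 0.13192075 0.07774838] [-0.54154324 -3.61818818  6.04673925] 0.023190402566297716
r,ang 0.051119927543583486 -143.25987652104644
[0.02, -0.01]
```

Call:
arm_command --increments '[{"ax": 0,"ay": 0,"az": 0,"dx": 0,"dy": 0,"dz": 0,"jaw": 50},{"ax": 0,"ay": 0,"az": 0,"dx": 0,"dy": 0,"dz": 0,"jaw": 50},{"ax": 0,"ay": 0,"az": 0,"dx": 0,"dy": 0,"dz": -1.5,"jaw": 50},{"ax": 0,"ay": 0,"az": 0,"dx": 0,"dy": 0,"dz": -3,"jaw": 50},{"ax": 0,"ay": 0,"az": 0,"dx": 0,"dy": 0,"dz": -4.5,"jaw": 50},{"ax": 0,"ay": 0,"az": 1,"dx": -0.5,"dy": 0.3,"dz": -6,"jaw": 50},{"ax": 0,"ay": 0,"az": 2,"dx": -1.5,"dy": 0.5,"dz": -7,"jaw": 50},{"ax": 0,"ay": 0,"az": 3,"dx": -2.5,"dy": 0.7,"dz": -7.5,"jaw": 50}]'

```text
t: 17.65
tcp_pos: [0.5298, 0.0314, 0.3795]
ee_rot: [0.869, 0.495, 0.001, 0.001]
force: [0.7, 0.2, -1.3]
width: 0.0501
```

Run:
```python
from h import *; from bench import env
o=env.get_obs(); print(o['t'],o['tcp_pos'],o['width'],o['joint_positions'])
tool(o,[.56,-.08,.38],-np.pi/2)
```

```text
17.65 [0.52977572 0.03137911 0.37953007] 0.050051903770358244 [ 0.71568229  0.08965801 -0.88169994  1.44814518  0.06955469  1.63314867
 -0.69470588]
d [-2.01  2.07 -0.01]
 a [ 0.008 -0.017  5.933]
 a [ 1.9000e-02  9.0000e-03 -1.2067e+01]
```

Call:
arm_command --increments '[{"ax": 0,"ay": 0,"az": 1,"dx": -0.5,"dy": 0.5,"dz": 0,"jaw": 50},{"ax": 0,"ay": 0,"az": 2,"dx": -1,"dy": 1,"dz": 0,"jaw": 50},{"ax": 0,"ay": 0,"az": 3,"dx": -2,"dy": 2.07,"dz": 0,"jaw": 50},{"ax": 0,"ay": 0,"az": 4,"dx": -2,"dy": 2.07,"dz": 0,"jaw": 50},{"ax": 0,"ay": 0,"az": 5,"dx": -2,"dy": 2.07,"dz": 0,"jaw": 50},{"ax": 0,"ay": 0,"az": 5.9,"dx": -2,"dy": 2.07,"dz": 0,"jaw": 50},{"ax": 0,"ay": 0,"az": 5.9,"dx": -2,"dy": 2.07,"dz": 0,"jaw": 50},{"ax": 0,"ay": 0,"az": 5.9,"dx": -2,"dy": 2.07,"dz": 0,"jaw": 50}]'

```text
t: 18.65
tcp_pos: [0.5599, -0.0791, 0.3769]
ee_rot: [1.0, 0.007, -0.0, -0.0]
force: [-0.3, 0.1, 0.1]
width: 0.0498
```

Run:
```python
from h import *; from bench import env; import cv2
o=env.get_obs(); print(o['t'],o['tcp_pos'],o['joint_positions'].round(2))
w=env.read_camera('wrist'); cv2.imwrite('pics/w6f.png',w['color'][:,:,::-1])
cv2.imwrite('pics/w6.png',cv2.resize(w['color'][:,:,::-1],(800,600),interpolation=cv2.INTER_CUBIC))
np.savez('w6.npz',**{k:w[k] for k in ('K','R','t')})
for n,p in dict(mirror_top=[.522,-.0375,.171],lens=[.7423,.1294,.14],dial=[.7425,-.299,.1437]).items(): print(n,(proj(w,p)/.7).round(1))
```

```text
18.65 [ 0.55991999 -0.07914307  0.37690721] [ 0.72  0.17 -0.73  1.37  0.11  1.64 -1.55]
mirror_top [357. 308.]
lens [163.9  50.1]
dial [661.6  55.6]
```

View pics/w6.png

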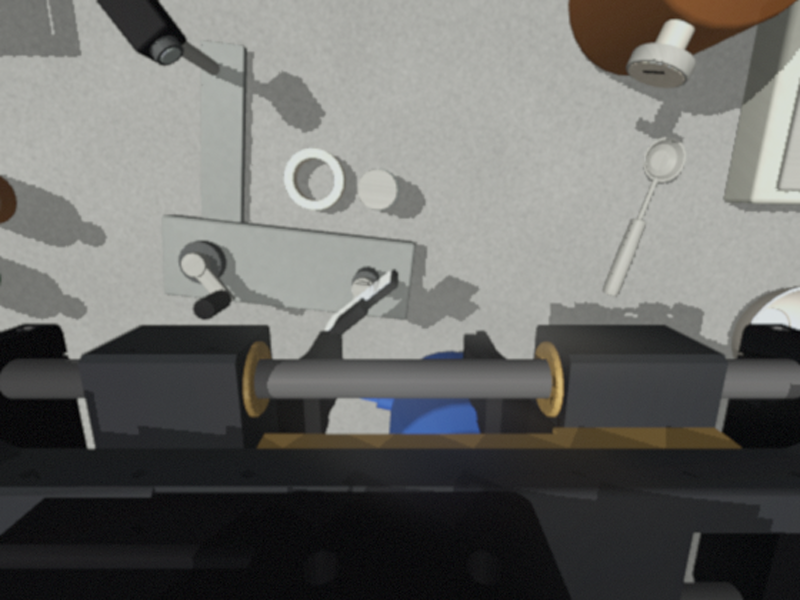

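Run:
```python
from h import *; from bench import env
w=dict(np.load('w6.npz')); P=lambda x,y,z:atz(w,x*.7,y*.7,z).round(4)
L=P(171,52,.14); D=P(660,72,.14); print('lens',L,'dial',D)
c=[P(*q,.03) for q in ((165,215),(415,242))]; print('base far corners',c)
print('hub',P(193,266,.065),'knob',P(211,300,.112))
print('tab top proj',proj(w,[.522,-.0375,.21])/.7)
for z in (.171,): print('mirror edge',P(327,328,z),P(397,270,z))
u=(c[1]-c[0])/np.linalg.norm(c[1]-c[0]); f=np.array([-u[1],u[0],0]); print('far dir',f, np.rad2deg(np.arctan2(f[1],f[0])))
cen=(c[0]+c[1])/2-f*.05; print('mirror axis from base',cen+u*.1,'crank',cen-u*.1)
for M in ([.522,-.0375],[.520,-.0355]):
    a=np.rad2deg(np.arctan2(*(L[:2]-M)[::-1])); b=np.rad2deg(np.arctan2(*(D[:2]-M)[::-1])); print('lens ang',a,'dial',b,'normal',(a+b)/2)
s=env.read_camera('side');t=env.read_camera('top'); print('dial in side',proj(s,D),'top',proj(t,D), 'lens', proj(s,L),proj(t,L))
import cv2
a=cv2.resize(s['color'][140:190,205:265,::-1],(360,300),interpolation=cv2.INTER_CUBIC); b=cv2.resize(t['color'][115:165,330:390,::-1],(360,300),interpolation=cv2.INTER_CUBIC)
c=cv2.resize(s['color'][220:270,165:225,::-1],(360,300),interpolation=cv2.INTER_CUBIC); d=cv2.resize(t['color'][105:155,200:260,::-1],(360,300),interpolation=cv2.INTER_CUBIC)
cv2.imwrite('pics/d7.png',np.vstack([np.hstack([a,b]),np.hstack([c,d])]))
```

```text
lens [0.7409 0.1234 0.14  ] dial [ 0.7307 -0.3018  0.14  ]
base far corners [array([0.5958, 0.2077, 0.03  ]), array([ 0.5672, -0.0943,  0.03  ])]
hub [0.5402 0.163  0.065 ] knob [0.5123 0.1241 0.112 ]
tab top proj [352.10887999 320.65443917]
mirror edge [ 0.5023 -0.0092  0.171 ] [ 0.558 -0.074  0.171]
far dir [ 0.99554571 -0.09428016  0.        ] -5.409889845730237
mirror axis from base [ 0.5222947  -0.03814056  0.03      ] crank [0.54115073 0.16096858 0.03      ]
lens ang 36.31733087749566 dial -51.70421419993778 normal -7.693441661221062
lens ang 35.728597745038655 dial -51.64849977616371 normal -7.9599510155625275
dial in side [235.18810747 164.68147835] top [361.92707618 143.26036856] lens [205.28611796 235.72042466] [226.95055223 136.29999369]
```

View pics/d7.png

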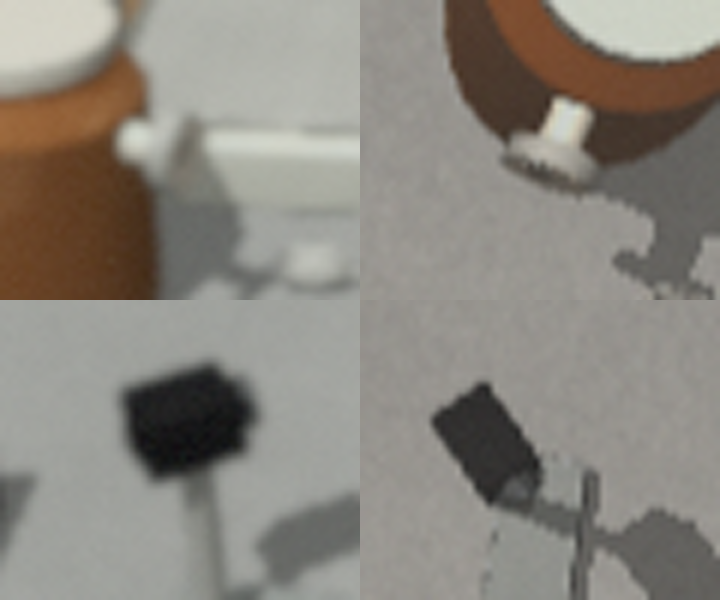

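Call:
arm_command --increments '[{"ax": 0,"ay": 0,"az": -1,"dx": -0.3,"dy": -0.3,"dz": 0,"jaw": 45},{"ax": 0,"ay": 0,"az": -2,"dx": -0.6,"dy": -0.6,"dz": 0.5,"jaw": 45},{"ax": 0,"ay": 0,"az": -3,"dx": -0.93,"dy": -1.05,"dz": 1,"jaw": 45},{"ax": 0,"ay": 0,"az": -4,"dx": -0.93,"dy": -1.05,"dz": 1.5,"jaw": 45},{"ax": 0,"ay": 0,"az": -5,"dx": -0.93,"dy": -1.05,"dz": 2.1,"jaw": 45},{"ax": 0,"ay": 0,"az": -6,"dx": -0.93,"dy": -1.05,"dz": 2.1,"jaw": 45},{"ax": 0,"ay": 0,"az": -7,"dx": -0.93,"dy": -1.05,"dz": 2.1,"jaw": 45},{"ax": 0,"ay": 0,"az": -8,"dx": -0.93,"dy": -1.05,"dz": 2.1,"jaw": 45}]'

```text
t: 19.8
tcp_pos: [0.5223, -0.0379, 0.2932]
ee_rot: [0.761, 0.649, -0.0, 0.0]
force: [0.3, -0.8, 1.2]
width: 0.0451
```

Run:
```python
from h import *; from bench import env
o=env.get_obs(); print(o['t'],o['tcp_pos'],o['joint_positions'].round(2))
tool(o,[.5228,-.037,.24],np.deg2rad(39.5))
```

```text
19.8 [ 0.52234318 -0.03785351  0.29324595] [ 0.81  0.07 -0.82  1.63  0.05  1.47 -0.17]
d [0.023 0.008 1.331]
 a [-0.     0.    -4.854]
 a [1.0000e-03 0.0000e+00 1.3146e+01]
```

Turn the rest and come to 30 mm above the tab, then look.

Call:
arm_command --increments '[{"ax": 0,"ay": 0,"az": -1,"dx": 0.02,"dy": 0,"dz": 0,"jaw": 45},{"ax": 0,"ay": 0,"az": -2,"dx": 0.02,"dy": 0,"dz": 0.3,"jaw": 45},{"ax": 0,"ay": 0,"az": -3,"dx": 0.02,"dy": 0,"dz": 0.6,"jaw": 45},{"ax": 0,"ay": 0,"az": -4,"dx": 0.02,"dy": 0,"dz": 0.9,"jaw": 45},{"ax": 0,"ay": 0,"az": -4.8,"dx": 0.02,"dy": 0,"dz": 1.3,"jaw": 45},{"ax": 0,"ay": 0,"az": -4.8,"dx": 0.02,"dy": 0,"dz": 1.3,"jaw": 45},{"ax": 0,"ay": 0,"az": -4.8,"dx": 0.02,"dy": 0,"dz": 1.3,"jaw": 45},{"ax": 0,"ay": 0,"az": -4.8,"dx": 0.02,"dy": 0,"dz": 1.3,"jaw": 45}]'

```text
t: 20.8
tcp_pos: [0.523, -0.0371, 0.242]
ee_rot: [0.434, 0.901, 0.0, 0.001]
force: [0.2, -0.1, 0.3]
width: 0.0448
```

Run:
```python
from h import *; from bench import env; import cv2
o=env.get_obs(); print(o['t'],o['tcp_pos'],o['joint_positions'].round(2))
w=env.read_camera('wrist')
cv2.imwrite('pics/w8.png',cv2.resize(w['color'][130:340,140:420,::-1],(800,600),interpolation=cv2.INTER_CUBIC))
q=lambda p:((proj(w,p)-[140,130])*800/280).round(0)
y=np.array([np.cos(.689),np.sin(.689),0]); x=np.array([-y[1],y[0],0]); M=np.array([.5228,-.037,.21])
for a,b in ((.016,.0055),(.016,-.0055),(-.016,.0055),(-.016,-.0055)): print(q(M+a*x+b*y))
print('frame corner',[q(M+[0,0,-.039]+a*x) for a in (.045,-.045)])
tool(o,[.5228,-.037,.182],np.deg2rad(39.5))
```

```text
20.8 [ 0.52296519 -0.03711665  0.24203641] [ 0.84  0.1  -0.87  1.71  0.08  1.37  0.63]
[425. 227.]
[380. 228.]
[427. 351.]
[383. 351.]
frame corner [array([401.,  92.]), array([407., 389.])]
d [ 0.006 -0.003  1.501]
 a [ 0.004  0.006 -0.099]
 a [ 9.0000e-03 -7.0000e-03  1.7901e+01]
```

View pics/w8.png

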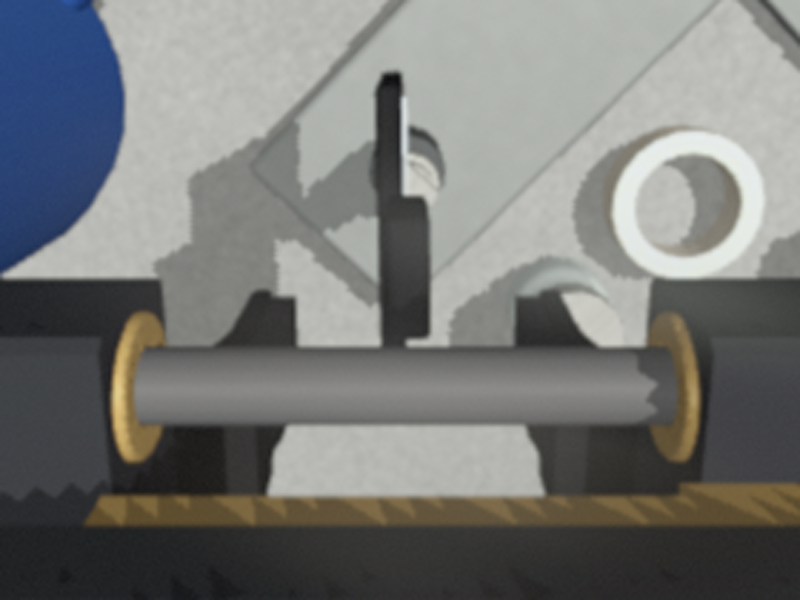

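Call:
arm_command --increments '[{"ax": 0,"ay": 0,"az": -0.1,"dx": 0.05,"dy": 0,"dz": 0.7,"jaw": 45},{"ax": 0,"ay": 0,"az": -0.1,"dx": 0.05,"dy": 0,"dz": 1.5,"jaw": 45},{"ax": 0,"ay": 0,"az": -0.1,"dx": 0.05,"dy": 0,"dz": 1.5,"jaw": 45},{"ax": 0,"ay": 0,"az": -0.1,"dx": 0.05,"dy": 0,"dz": 1.5,"jaw": 20},{"ax": 0,"ay": 0,"az": -0.1,"dx": 0.05,"dy": 0,"dz": 1.5,"jaw": 10},{"ax": 0,"ay": 0,"az": -0.1,"dx": 0.05,"dy": 0,"dz": 1.5,"jaw": 5},{"ax": 0,"ay": 0,"az": -0.1,"dx": 0.05,"dy": 0,"dz": 1.5,"jaw": 5},{"ax": 0,"ay": 0,"az": -0.1,"dx": 0.05,"dy": 0,"dz": 1.5,"jaw": 5}]' --newtons 20

```text
t: 21.85
tcp_pos: [0.5222, -0.0351, 0.1818]
ee_rot: [0.426, 0.905, 0.001, 0.001]
force: [3.0, 0.6, 1.3]
width: 0.0106
```

Run:
```python
from h import *; from bench import env
o=env.get_obs(); print(o['t'],o['tcp_pos'],o['force'],o['moment'],o['width'],o['joint_positions'].round(2))
y=Ro.from_quat(o['ee_rot']).as_matrix()[:,1]; print(np.rad2deg(np.arctan2(y[1],y[0])))
```

```text
21.85 [ 0.5221673  -0.0350785   0.18179164] [2.97965482 0.55718747 1.27747533] [ 0.27190717 -0.63299103 -0.02239745] 0.010575084756105533 [ 0.83  0.15 -0.87  1.8   0.12  1.25  0.62]
39.59623070949952
```

Call:
arm_command --increments '[{"ax": 0,"ay": 0,"az": 0.7,"dx": 0,"dy": 0,"dz": 0,"jaw": 5},{"ax": 0,"ay": 0,"az": 1.4,"dx": 0,"dy": 0,"dz": 0,"jaw": 5},{"ax": 0,"ay": 0,"az": 2.1,"dx": 0,"dy": 0,"dz": 0,"jaw": 5},{"ax": 0,"ay": 0,"az": 2.8,"dx": 0,"dy": 0,"dz": 0,"jaw": 5},{"ax": 0,"ay": 0,"az": 3.5,"dx": 0,"dy": 0,"dz": 0,"jaw": 5},{"ax": 0,"ay": 0,"az": 4.2,"dx": 0,"dy": 0,"dz": 0,"jaw": 5},{"ax": 0,"ay": 0,"az": 4.73,"dx": 0,"dy": 0,"dz": 0,"jaw": 5},{"ax": 0,"ay": 0,"az": 4.73,"dx": 0,"dy": 0,"dz": 0,"jaw": 5}]' --newtons 25

```text
t: 22.85
tcp_pos: [0.5221, -0.0351, 0.1818]
ee_rot: [0.753, 0.658, 0.001, 0.001]
force: [2.6, 0.7, 1.2]
width: 0.0109
```

Run:
```python
from h import *; from bench import env; import cv2
o=env.get_obs(); print(o['t'],o['tcp_pos'],o['force'],o['moment'],o['width'],o['joint_positions'].round(2))
y=Ro.from_quat(o['ee_rot']).as_matrix()[:,1]; print(np.rad2deg(np.arctan2(y[1],y[0])))
w=env.read_camera('wrist'); s=env.read_camera('side')
a=cv2.resize(w['color'][:,:,::-1],(440,330)); b=cv2.resize(s['color'][165:285,180:310,::-1],(358,330),interpolation=cv2.INTER_CUBIC)
cv2.imwrite('pics/w9.png',np.hstack([a,b]))
M=np.array([.5222,-.035,.171])
print([ (proj(w,M+[k*np.sin(.136),k*np.cos(.136),0])*440/560).round() for k in (.045,0,-.045)])
```

```text
22.85 [ 0.52211735 -0.03507957  0.18179652] [2.63762369 0.67187403 1.21695793] [ 0.29820874 -0.56504759  0.01490173] 0.010916489786282362 [ 0.76  0.14 -0.79  1.8   0.1   1.25 -0.2 ]
-7.639812907928173
[array([222., 135.]), array([222., 191.]), array([222., 240.])]
```

View pics/w9.png

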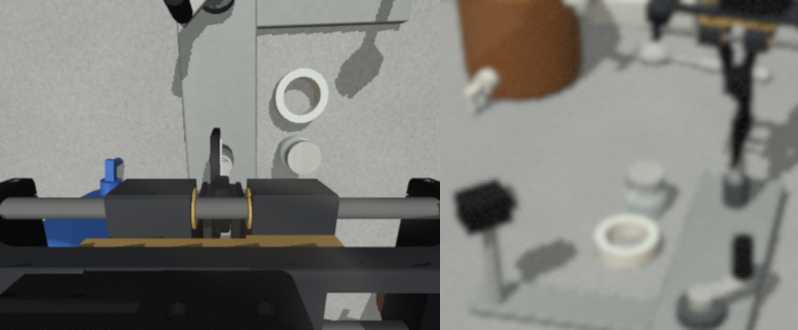

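```bash
python3 -c "
from bench import env
print(env.job_done()); o=env.get_obs(); print(o['t'],o['width'],o['force'])"
```

```text
the job is handed in; nothing more can be done
None
the job is handed in; nothing more can be done
```

The job is handed in: the mirror is raised to the lens height and turned to the aiming angle, and the gripper is still holding it by the tab. The clock was about 23 s at that point, of the 64 s allowed.

- **Raising:** I turned the crank 1.75 turns clockwise. Touching the shut fingertips to the top of the tab put the mirror centre at about 138.6 mm. I then added about 20° more, which by calculation makes it about 140 mm. I did not touch the tab again to confirm that last step.
- **Turning:** I gripped the tab at its rest angle of about 39.6° and turned it 47° clockwise. The tool angle is now −7.6°, against a target of −7.7° ± 0.5° worked out from the lens and the dial on the amber jar.
- **Last checks:** The jaw opening was 10.9 mm on the 11 mm tab, so the grip is holding. The force on the tool was under 3 N. The wrist picture shows the mirror edge in line with the tool, and the tape and pot beside the boom appear undisturbed.
- **Measurements that disagreed:** Two views placed the lens about 6 mm apart sideways. Estimates of the mirror axis differed by 2–3 mm. Together these could put the mirror angle off by about 0.5°. The side camera could not confirm the height independently, because the gripper blocked its view.

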